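Unload the forming die into the organiser case

ROBOT

A 6-joint arm with a two-finger parallel gripper is mounted at the origin on the work surface. World frame = base frame: x ahead of the robot, y to its left, z up, the work surface at z = 0. Lengths are in m, angles in rad, forces in N, time in s.
With the tool pointing down it reaches from about 0.275 to 0.75 m from the base axis. Payload 10.2 kg.
Tool frame: the origin (TCP) lies midway between the tips of the shut fingers; the grasp point (between the pads) lies 19 mm behind it (env.hold_point_z is the distance from the TCP to the grasp point, in m); x points along the fingers, z is the direction in which the jaws open and shut, and the axes are right-handed (so a half turn about x gives the same grasp; the last joint's range is limited). The gripper opens to 85 mm and grips with 20 to 120 N. Pads are 22 mm wide; open, the fingers measure 114 mm over their backs; the gripper's body (76 mm by 85 mm) begins 54 mm behind the grasp point. The pads swing forward as they close: fully open they stand 13 mm farther back than shut.
Start: joints at [-1.514, 0.313, 1.498, -0, 1.331, -0.223], TCP at [0.145, -0.505, 0.231] pointing down, gripper open.
Joint ranges: [-2.94, 2.94], [-0.97, 2.17], [0.19, 2.56], [-1.23, 4.37], [0.02, 3.11], [-2.88, 2.88]. Speed limits (rad/s): [2.39, 2.39, 3.01, 3.14, 3.14, 3.14].

INTERFACE

Orientations are given as a unit quaternion [x, y, z, w].
In Python, from bench import env, kinematics, monitor, eyes, job gives the robot as it stands. The module is installed in compiled form; this text tells all that it offers. Calls block until the motion is done:
- env.reach(position, orientation): joint-space move of the TCP to a pose.
- env.movel(position, velocity=0.15, frame=None, guard=None): straight line of the TCP; frame=None keeps the orientation; velocity is the mean speed in m/s. With guard (N) it stops when the force on the tool has changed by that much, and returns True; else False.
- env.set_joints(angles): joint-space move.
- env.release() and env.close_gripper(effort=None): open the fingers fully, or close them until they stop; effort is the grip in N (None keeps the last).
- env.hold(seconds).
- kinematics.ik(position, orientation): joint angles nearest the present ones, or None.
- monitor.sense(): the state.
- eyes.grab_frame(name): name is "side" or "top" or "wrist"; returns a dict with "frame" (420x560x3 uint8, red, green, blue), "mtx" (3x3 intrinsics, pixels), "view" (4x4, takes a point from world to camera coordinates). Camera axes: x right, y down, z forward; pixel columns grow to the right and rows downward; lengths in m; the calibration is good to about 2 mm. A picture is of the moment at which its call begins. There is no depth.
A pose or a line that the arm cannot do raises env.MotionError and nothing moves.
- job.hand_in(): hands the job in, once; it reports no verdict.
The state is a dict: "clock": time; "joints": joint angles; "qvel": joint speeds; "joint_efforts": joint torques, N m; "position": TCP position; "ee_rot": TCP orientation; "contact_force": force on the tool from outside, world axes, zero at the start; "ft_torque": the same for the moment, N m; "finger_gap": opening from 0.0 (shut) to 1.0 (fully open).
Only numpy, scipy, OpenCV 4.12 (cv2) and the standard library are available. Lean on these libraries where they do the work, as an engineer would, in place of code of your own. Each camera call takes 0.05 s, during which the arm holds its last target. There are 200 camera calls.

TASK

Open the organiser case until its lid rests on its stop, then take every finished clip out of the forming die, and the one lying on the bench, and put each in the yellow tub that already holds a clip of the same length. When all are in, shut the lid fully again, and leave the other things on the bench where they are.

Things in the scene. Friction and masses are not known exactly. Their poses are not given: they have to be found in the camera images.
- die: Fixed open forming die, dark steel 168 (x) x 160 (y), flat top 30 above its origin (centre of underside). Cavities 8 deep, about 2 mm play, length along x: three long at x -36, three short at x +43, each at y -52, 0, 52. A clip in one stands web down, along x, 14 proud of the top; some are empty. Two brass pins stand 12 above the top at x 78, y +-74.
- lid (a joint): Hinge of the case's clear, yellow-framed lid (0.3 kg), rad: 0 shut, 1.70 open, resting on its stop a little past upright. Free hinge: let go below about 1.45 it falls shut, above about 1.65 it leans onto its stop by itself.
- lid_lug (a point): Grip point on the black lug at the middle of the lid's front edge: a fin 12 thick (along y, parallel to the hinge), 20 high, sticking 40 out of the edge. Point: 28 out, mid thickness and height; when shut 214 in front of the hinge line and 6 above it. Fingers closing along y from straight above hold it and let it pivot between them along the arc. Its axes turn with the lid.
- lid_hinge (a point): Middle of the hinge line, on top of the case's far wall, 70 above the bench. The hinge line is its y; its x points to the far side, away from the shut lid. A growing joint value lifts the lid's front edge up and over toward +x. Does not turn with the lid.
- case: Fixed black organiser case 186 (x) x 262 (y) x 70 high, front to -x; origin: centre of underside. Inside at the back two tubs filled with screws and wall plugs to 50 above the bench (nothing goes there); in front of them, side by side, the open tubs tub_long and tub_short.
- tub_long: Yellow open tub fixed in the front of the case for the long clips, marked only by the one long clip already in it; left or right from run to run. 115 (x) x 125 (y) x 62 high, walls and floor 3 mm. Origin: centre of its underside, 4 mm above the bench. The sample clip lies at its far (+x) end, along y.
- tub_short: Yellow open tub fixed in the front of the case for the short clips, marked only by the one short clip already in it; left or right from run to run. 115 (x) x 125 (y) x 62 high, walls and floor 3 mm. Origin: centre of its underside, 4 mm above the bench. The sample clip lies at its far (+x) end, along y.
- long_clip1: Bare metal channel clip 74 long (x), 22 wide (y), 22 high (z): flat web 74 x 22 x 4 below, two side walls 50 long, 4 thick, along its y edges, flat ears at both ends. Grip the middle across the walls (22). Origin: centre of the web's underside, z up as it stands web down. About 60 g. Starts in a long cavity, or absent.
- long_clip2: Bare metal channel clip 74 long (x), 22 wide (y), 22 high (z): flat web 74 x 22 x 4 below, two side walls 50 long, 4 thick, along its y edges, flat ears at both ends. Grip the middle across the walls (22). Origin: centre of the web's underside, z up as it stands web down. About 60 g. Starts in a long cavity, or absent.
- long_clip3: Bare metal channel clip 74 long (x), 22 wide (y), 22 high (z): flat web 74 x 22 x 4 below, two side walls 50 long, 4 thick, along its y edges, flat ears at both ends. Grip the middle across the walls (22). Origin: centre of the web's underside, z up as it stands web down. About 60 g. Starts in a long cavity, or absent.
- short_clip1: Bare metal channel clip 48 long (x), 22 wide (y), 22 high (z): flat web 48 x 22 x 4 below, two side walls 26 long, 4 thick, along its y edges, flat ears at both ends. Grip the middle across the walls (22). Origin: centre of the web's underside, z up as it stands web down. About 40 g. Starts in a short cavity, or absent.
- short_clip2: Bare metal channel clip 48 long (x), 22 wide (y), 22 high (z): flat web 48 x 22 x 4 below, two side walls 26 long, 4 thick, along its y edges, flat ears at both ends. Grip the middle across the walls (22). Origin: centre of the web's underside, z up as it stands web down. About 40 g. Starts in a short cavity, or absent.
- short_clip3: Bare metal channel clip 48 long (x), 22 wide (y), 22 high (z): flat web 48 x 22 x 4 below, two side walls 26 long, 4 thick, along its y edges, flat ears at both ends. Grip the middle across the walls (22). Origin: centre of the web's underside, z up as it stands web down. About 40 g. Starts in a short cavity, or absent.
- short_clip4: Bare metal channel clip 48 long (x), 22 wide (y), 22 high (z): flat web 48 x 22 x 4 below, two side walls 26 long, 4 thick, along its y edges, flat ears at both ends. Grip the middle across the walls (22). Origin: centre of the web's underside, z up as it stands web down. About 40 g. This one lies on the bench between die and case, web down.
- long_sample: Bare metal channel clip 74 long (x), 22 wide (y), 22 high (z): flat web 74 x 22 x 4 below, two side walls 50 long, 4 thick, along its y edges, flat ears at both ends. Grip the middle across the walls (22). Origin: centre of the web's underside, z up as it stands web down. About 60 g. Already in its tub at the start; it stays in there.
- short_sample: Bare metal channel clip 48 long (x), 22 wide (y), 22 high (z): flat web 48 x 22 x 4 below, two side walls 26 long, 4 thick, along its y edges, flat ears at both ends. Grip the middle across the walls (22). Origin: centre of the web's underside, z up as it stands web down. About 40 g. Already in its tub at the start; it stays in there.
- screwdriver: Screwdriver lying on the bench; bystander. Origin near its middle.
- oil_bottle: Bottle 44 mm thick, 110 high, standing; bystander. Origin: centre of its underside.
- tape_roll: Black roll of tape 70 mm across, 25 high; bystander. Origin: centre of its underside.
- spanner: Spanner lying on the bench; bystander. Origin near its middle.
- mallet: Hammer lying on the bench; bystander. Origin near its middle.
- washer_cup: Small steel bowl 68 mm across, 50 high; bystander. Origin: centre of its underside.
Not all that is in view belongs to the job. What is shaped like the short_clip3 but purple is not meant. What is shaped like the short_clip2 but green is not meant.

How it is judged:
By the outcome, as a careful person would: the job done as asked, in the order asked, and still so for the second after the job is handed in, with the robot touching nothing.
Of long_clip1, long_clip2, long_clip3, short_clip1, short_clip2, short_clip3 only 4 to 6 are there at a start; the rules pass over those that are not, and their reading is None.
At some moment in a run one of short_clip4 may be knocked a few centimetres aside while the robot is not near it.
Once in a run the grip may slacken for a moment while it holds something.
It also fails if it takes over 210 s, if anything falls off the work surface, if the arm or the gripper's body presses on something with over 40 N, if the wrist force passes 120 N, or if a joint passes its speed limit or range.

## Working session

There is one attempt and no reset: what is moved stays moved. The work goes in short steps, each a Python script; the robot and the scene stay as the last script left them, time stands still between calls to the robot, and variables do not carry over. Pictures are saved under pics/ and viewed, about 12 in all and at most 16, crops included, and the job is handed in when it is done.

```bash
ls; mkdir -p pics; python3 - <<'E'
from bench import env,monitor,eyes
import cv2,numpy as np
for n in ("top","side"):
    f=eyes.grab_frame(n); cv2.imwrite(f"pics/{n}0.png",cv2.cvtColor(f["frame"],cv2.COLOR_RGB2BGR))
    print(n,np.round(f["mtx"],1).tolist(),np.round(f["view"],3).tolist())
print(monitor.sense(), env.hold_point_z)
E
```

```text
pics
top [[462.7, 0.0, 274.8], [0.0, 462.7, 210.9], [0.0, 0.0, 1.0]] [[0.016, -1.0, 0.001, -0.122], [-0.994, -0.016, -0.105, 0.555], [0.105, 0.0, -0.995, 1.174], [0.0, 0.0, 0.0, 1.0]]
side [[501.5, 0.0, 279.4], [0.0, 501.5, 209.0], [0.0, 0.0, 1.0]] [[0.987, -0.162, 0.013, -0.557], [-0.118, -0.771, -0.626, 0.005], [0.112, 0.616, -0.78, 1.603], [0.0, 0.0, 0.0, 1.0]]
{'clock': 0.1, 'joints': array([-1.51437087e+00,  3.13410381e-01,  1.49834864e+00,  1.25974314e-05,
        1.33099965e+00, -2.23353343e-01]), 'qvel': array([-0.0004221 , -0.00125354, -0.0022152 , -0.00154135,  0.00136984,
       -0.00156011]), 'joint_efforts': array([ 2.22411094e-03, -4.12900758e+01, -2.60142964e+01, -1.58519551e-04,
        3.04607922e-03,  1.07996496e-05]), 'position': array([ 0.14497709, -0.50435269,  0.23078864]), 'ee_rot': array([ 0.42571727,  0.56509466, -0.4250821 ,  0.56456889]), 'contact_force': array([0.44631933, 0.04469001, 0.25358293]), 'ft_torque': array([0.02843225, 0.01919519, 0.071713  ]), 'finger_gap': 1.0056790670453668} 0.0187
```

View pics/top0.png

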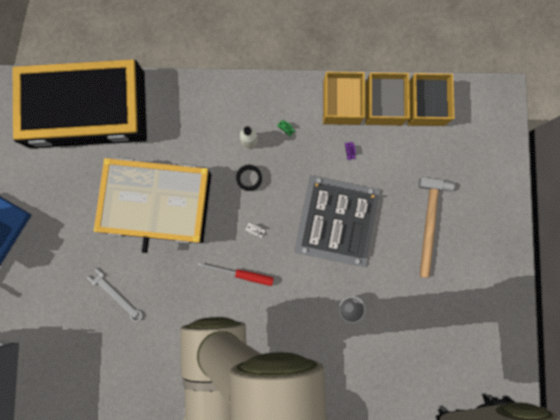

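View pics/side0.png

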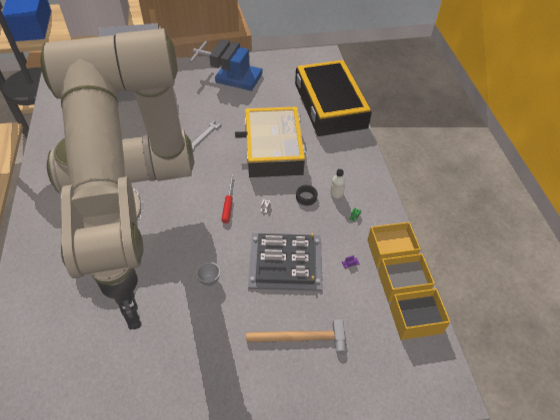

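Top image: the wanted case is the clear-lidded one at (152,200), with its lug at (145,244). The black case at (80,100) and the three bins at (390,98) are look-alikes. The die is at (340,220): 2 long clips at (317,230) and (336,234), 3 short at (322,200), (342,204) and (361,208), and an empty cavity at about (356,238). The bench clip is at (257,229). The purple (350,150) and green (286,128) ones are not wanted. Next is one close crop to check this.

```bash
python3 - <<'E'
import cv2,numpy as np
im=cv2.imread("pics/top0.png")
a=cv2.resize(im[150:260,85:219],None,fx=5.9,fy=5.4,interpolation=3)[:, :]
a=cv2.resize(im[150:255,90:220],(520,420),interpolation=3)   #x4
b=cv2.resize(im[170:270,235:390],(775,500),interpolation=3)  #x5
c=np.zeros((600,800,3),np.uint8)
a=cv2.resize(im[152:252,90:215],(375,300),interpolation=3) #x3
b=cv2.resize(im[172:268,292:386],(376,384),interpolation=3) #x4
d=cv2.resize(im[215:245,235:280],(270,180),interpolation=3) #x6
a=cv2.resize(im[152:255,90:215],(500,412),interpolation=3) #x4
c=np.zeros((600,800,3),np.uint8); c[:412,:500]=a; c[412:592,:270]=d
b=cv2.resize(im[172:268,292:386],(282,288),interpolation=3) #x3
c[:288,510:792]=b
cv2.imwrite("pics/crop1.png",c)
E
```

```text
(no output)
```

View pics/crop1.png

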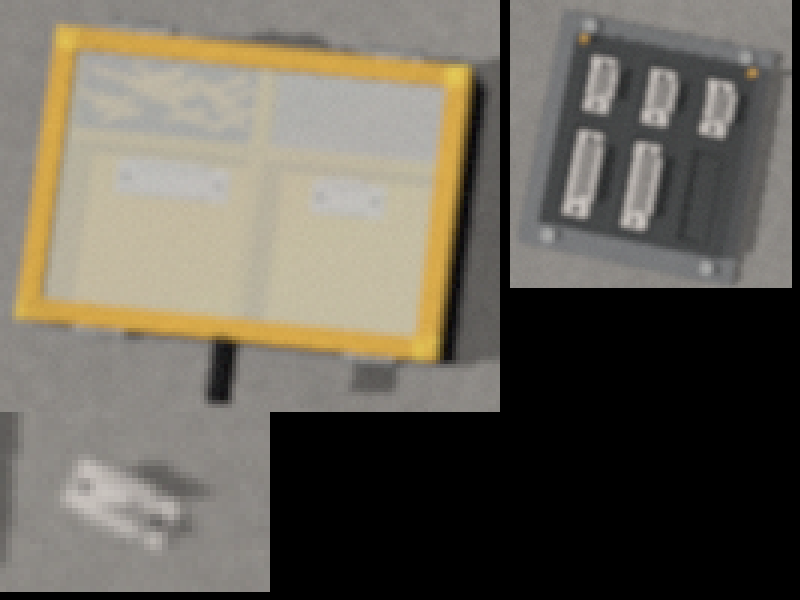

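Crop: the left tub holds the long sample at (170,180) and the right tub the short sample at (345,195). The die has 2 long and 3 short clips, with one long cavity empty at (700,195). The bench clip is short. The lug tip is at (218,402) in the crop.

```bash
cat > h.py <<'E'
from bench import env,kinematics,monitor,eyes,job
import numpy as np, cv2, json
from scipy.spatial.transform import Rotation as R
S=monitor.sense
def quat(yaw):
    "tool down, jaws opening along horizontal direction yaw"
    z=np.array([np.cos(yaw),np.sin(yaw),0]); x=np.array([0,0,-1.])
    return R.from_matrix(np.c_[x,np.cross(z,x),z]).as_quat()
def px2w(f,uv,z):
    uv=np.atleast_2d(np.asarray(uv,float)); V=f["view"]; c=-V[:3,:3].T@V[:3,3]
    d=np.c_[uv,np.ones(len(uv))]@np.linalg.inv(f["mtx"]).T@V[:3,:3]
    return c+d*((z-c[2])/d[:,2])[:,None]
def w2px(f,p):
    q=np.atleast_2d(p)@f["view"][:3,:3].T+f["view"][:3,3]; q=q@f["mtx"].T
    return q[:,:2]/q[:,2:]
def save(f,n,fx=1,crop=None):
    im=cv2.cvtColor(f["frame"],cv2.COLOR_RGB2BGR)
    if crop: im=im[crop[2]:crop[3],crop[0]:crop[1]]
    cv2.imwrite(f"pics/{n}.png",cv2.resize(im,None,fx=fx,fy=fx,interpolation=3))
def bestyaw(pos,yaw):
    "jaw yaw or its half turn, whichever keeps the joints nearer"
    j=S()["joints"]; best=None
    for y in (yaw,yaw+np.pi):
        k=kinematics.ik(pos,quat(y))
        if k is not None:
            c=np.abs(np.array(k)-j).max()
            if best is None or c<best[0]: best=(c,y)
    return None if best is None else best[1]
E
python3 - <<'E'
from h import *
f=eyes.grab_frame("top")
lid=px2w(f,[(104.5,159),(207.5,169),(199.5,241.5),(94.3,232)],.078)
print("lid TL TR BR BL\n",lid.round(3)); 
for i in range(4): print(np.linalg.norm(lid[i]-lid[(i+1)%4]).round(3))
print("lug base,tip",px2w(f,[(146.3,238),(145,252)],.086).round(3))
yd=(lid[0]+lid[3]-lid[1]-lid[2]);print("case yaw from y",np.arctan2(yd[1],yd[0])-np.pi/2)
xd=(lid[0]+lid[1]-lid[2]-lid[3]);print("case yaw from x",np.arctan2(xd[1],xd[0]))
pins=px2w(f,[(317,185.3),(372.7,196)],.042);print("pins",pins.round(4),np.linalg.norm(pins[0]-pins[1]))
d=pins[0]-pins[1];a=np.arctan2(d[1],d[0])-np.pi/2;print("die yaw",a)
o=pins.mean(0)-.078*np.array([np.cos(a),np.sin(a),0]);print("die o",o)
px=[(x/3+292,y/3+172) for x,y in [(90,85),(150,97),(208,108),(73,174),(131,186)]]
w=px2w(f,px,.040)-o; c,s=np.cos(a),np.sin(a)
print("clips in die frame",np.c_[w[:,0]*c+w[:,1]*s,-w[:,0]*s+w[:,1]*c].round(4))
print("bench clip",px2w(f,[(255.3,230)],.01).round(3))
E
```

```text
lid TL TR BR BL
 [[0.677 0.319 0.078]
 [0.655 0.058 0.078]
 [0.473 0.072 0.078]
 [0.492 0.334 0.078]]
0.261
0.183
0.262
0.185
lug base,tip [[0.479 0.202 0.086]
 [0.445 0.204 0.086]]
case yaw from y -0.07764808189488237
case yaw from x -0.07968366636913882
pins [[ 0.6241 -0.2211  0.042 ]
 [ 0.5985 -0.3651  0.042 ]] 0.14622145502861708
die yaw -0.17586278045043935
die o [ 0.53449877 -0.27942182  0.042     ]
clips in die frame [[ 0.0422  0.0532]
 [ 0.0418  0.0006]
 [ 0.042  -0.05  ]
 [-0.036   0.0536]
 [-0.0367  0.0031]]
bench clip [[ 0.508 -0.063  0.01 ]]
```

```bash
cat >> h.py <<'E'
CA=-0.0787; CX=np.array([np.cos(CA),np.sin(CA),0]); CY=np.array([-np.sin(CA),np.cos(CA),0])
HINGE=np.array([.668,.1875,.070]); HP=env.hold_point_z
def lug(t): return HINGE+CX*(-.214*np.cos(t)+.006*np.sin(t))+np.array([0,0,.214*np.sin(t)+.006*np.cos(t)])
def tcp_for(p): return np.array(p)-[0,0,HP]
E
python3 - <<'E'
from h import *
p=tcp_for(lug(0)); up=p+[0,0,.12]
yaw=bestyaw(up,np.pi/2+CA); print(yaw)
for t in (0,.85,1.7): print(t,kinematics.ik(tcp_for(lug(t)),quat(yaw)))
env.reach(up,quat(yaw)); s=S(); print(s["clock"],s["position"],up)
f=eyes.grab_frame("wrist"); save(f,"w_lug"); print(w2px(f,lug(0)))
E
```

```text
1.4920963267948966
0 [ 1.86866103e-01  4.71901836e-01  1.77664798e+00 -4.44089210e-16
  8.93042842e-01 -1.30523022e+00]
0.85 [ 1.50482346e-01  4.17902135e-01  1.38951653e+00 -4.44089210e-16
  1.33417399e+00 -1.34161398e+00]
1.7 [ 9.66710616e-02  8.06370809e-01  6.34144967e-01 -4.44089210e-16
  1.70107688e+00 -1.39542527e+00]
2.8833 [0.45497674 0.20377772 0.17731579] [0.45466238 0.20432442 0.1773    ]
[[280.32057879 212.85896757]]
```

View pics/w_lug.png

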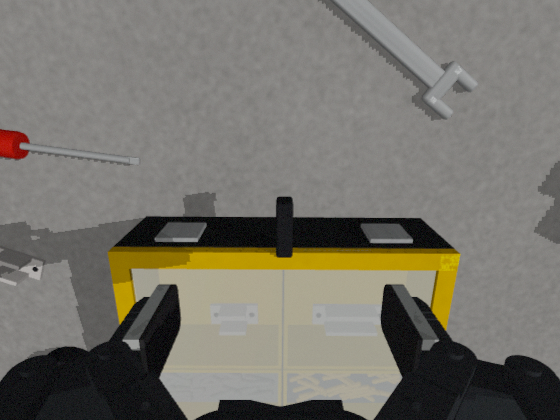

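The lug is dead ahead in the wrist view, at (285,227), tip to root rows 198-250. Predicted was (280,213). I'll refine sideways, grip, and swing the lid.

```bash
cat >> h.py <<'E'
def swing(t0,t1,yaw,n=9,v=.12):
    for t in np.linspace(t0,t1,n+1)[1:]:
        env.movel(tcp_for(lug(t)),velocity=v)
E
python3 - <<'E'
from h import *
f=eyes.grab_frame("wrist"); m=px2w(f,[(285,214)],.086)[0]; e=(m-lug(0))
print("offset along CX,CY",e@CX,e@CY)
dy=np.clip(e@CY,-.005,.005)
print("dy used",dy)
H=HINGE+CY*dy
open("h.py","a").write(f"HINGE=np.array({H.tolist()})\n")
import h; h.HINGE=H
yaw=np.pi/2+CA
env.movel(tcp_for(lug(0)),velocity=.12,frame=quat(yaw),guard=15)
env.close_gripper(60); s=S(); print("grip",s["finger_gap"],s["contact_force"],s["position"])
fm=0
for t in np.linspace(0,1.70,11)[1:]:
    env.movel(tcp_for(lug(t)),velocity=.12); s=S(); print(round(t,2),s["finger_gap"].round(3),s["contact_force"].round(1))
f=eyes.grab_frame("side"); save(f,"side_open")
print(s["clock"])
E
```

```text
offset along CX,CY -0.002570847098512586 0.003276223479570429
dy used 0.003276223479570429
grip 0.13160143011263511 [-2.47973347 -7.49043237  5.01313842] [0.4548348  0.20662537 0.05750455]Traceback (most recent call last):
  File "<stdin>", line 14, in <module>
AttributeError: 'float' object has no attribute 'round'
```

```bash
python3 - <<'E'
from h import *
s=S(); print(s["finger_gap"],s["contact_force"],s["position"],tcp_for(lug(.17)))
for t in np.linspace(.17,1.70,10)[1:]:
    env.movel(tcp_for(lug(t)),velocity=.12); s=S(); print(round(t,2),round(float(s["finger_gap"]),3),s["contact_force"].round(1),s["clock"])
f=eyes.grab_frame("side"); save(f,"side_open")
E
```

```text
0.1272878303767516 [ 1.35980908 -6.84554922 -2.01253467] [0.45895665 0.20620544 0.09334855] [0.45900722 0.20726817 0.09341853]
0.34 0.133 [-0.6 -7.2 -2.2] 5.7
0.51 0.132 [-0.  -7.2 -2.2] 6.15
0.68 0.13 [-1.1 -8.1 -0.5] 6.6
0.85 0.129 [-2.4 -8.6 -1.1] 7.05
1.02 0.126 [-0.6 -9.8  0.1] 7.5
1.19 0.13 [ -2.5 -10.4  -1.2] 7.95
1.36 0.129 [ -2.4 -10.2  -0.9] 8.4
1.53 0.132 [ -1.5 -11.6   0.1] 8.85
1.7 0.129 [ -1.  -11.4   0.9] 9.3
```

View pics/side_open.png

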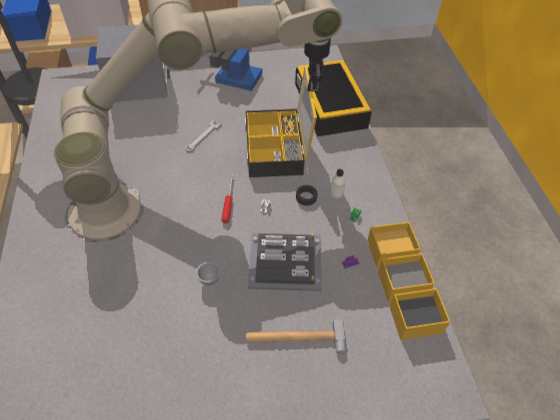

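The lid stands upright in the side view, around (308,115), held by the gripper. I'll release it, lift straight up, move over the die and look down.

```bash
cat >> h.py <<'E'
DA=-.176; DX=np.array([np.cos(DA),np.sin(DA),0]); DY=np.array([-np.sin(DA),np.cos(DA),0])
DIE=np.array([.5345,-.2794,0])
def die(x,y,z): return DIE+DX*x+DY*y+[0,0,z]
E
python3 - <<'E'
from h import *
env.release(); env.hold(.3)
p=S()["position"]; env.movel(p+[0,0,.09],velocity=.2)
env.movel(p+[-.15,-.1,.05],velocity=.3)
q=die(.0,0,.20); y=bestyaw(q,np.pi/2+DA); env.reach(q,quat(y))
f=eyes.grab_frame("wrist"); save(f,"w_die"); np.savez("die.npz",**f); print(y,S()["clock"],S()["position"],q)
print(w2px(f,[die(x,yy,.044) for x in(.043,-.036) for yy in(.052,0,-.052)]).round(0).tolist(), w2px(f,[die(.078,.074,.042),die(.078,-.074,.042)]).round().tolist())
f=eyes.grab_frame("top"); save(f,"top1",5,(85,220,140,260))
E
```

```text
1.3947963267948966 14.15 [ 0.5351305  -0.2783576   0.20055462] [ 0.5345 -0.2794  0.2   ]
[[336.0, 238.0], [278.0, 238.0], [221.0, 238.0], [341.0, 151.0], [279.0, 151.0], [217.0, 151.0]] [[356.0, 271.0], [200.0, 271.0]]
```

View pics/w_die.png

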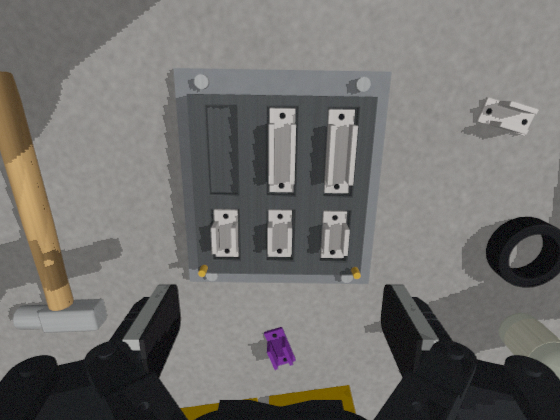

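View pics/top1.png

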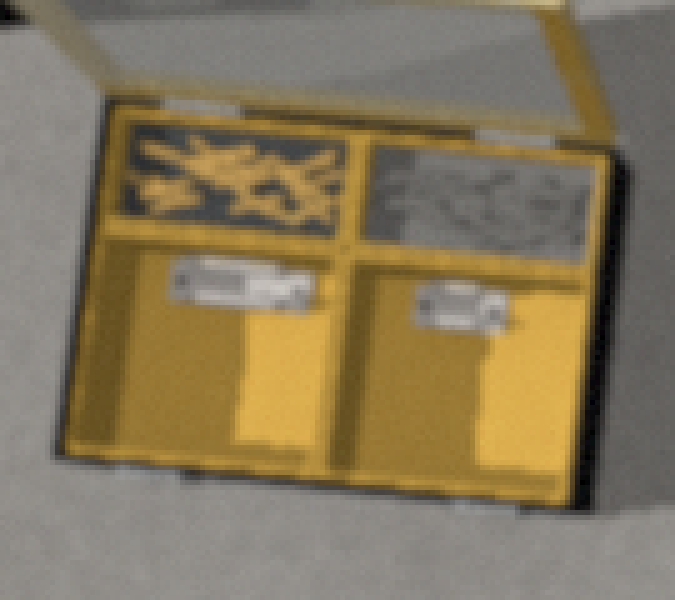

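The wrist view agrees with my model to about 1 px: pins at (356,270) and (202,270), clips at (335,235), (280,233), (225,233), (341,151) and (282,151). The top view shows the lid leaning on its stop and both tubs clear, with the long sample on the left and the short on the right. Open fingers would land on neighbouring clips, so I'll grip the first ones high, since open tips stand 13 mm higher.

```bash
cat >> h.py <<'E'
DIE=DIE+DY*.0007
def tub(name,x,y,z=0): return HINGE*[1,1,0]+CX*(-.1245+x)+CY*((.0635 if name=="long" else -.0635)+y)+[0,0,z]
def gap(): return round(float(S()["finger_gap"]),3)
def pick(p,jaw,z,effort=80,zup=.12):
    "p: clip centre; grip with TCP at height z"
    a=np.array([p[0],p[1],zup]); y=bestyaw(a,jaw); env.reach(a,quat(y))
    b=np.array([p[0],p[1],z])
    hit=env.movel(b,velocity=.1,guard=12)
    env.close_gripper(effort); g=gap(); s=S(); print("pick hit",hit,"gap",g,"z",s["position"].round(4),"F",s["contact_force"].round(1))
    env.movel(np.array([p[0],p[1],.17]),velocity=.15); print(" lifted gap",gap())
def place(name,x,y,z=.060):
    a=tub(name,x,y,.17); yw=bestyaw(a,CA); env.reach(a,quat(yw)); print(" over tub gap",gap())
    env.movel(tub(name,x,y,z),velocity=.15,guard=20); print(" before release gap",gap(),"z",S()["position"].round(4))
    env.release(); print(" after release",gap()); env.movel(tub(name,x,y,.17),velocity=.25); print(" t",round(S()["clock"],1))
E
python3 - <<'E'
from h import *
f=eyes.grab_frame("top")
c=lambda n: ((w2px(f,[tub(n,sx*.0575,sy*.0625,.066) for sx,sy in((1,1),(1,-1),(-1,-1),(-1,1))])-[85,140])*5).round(0).tolist()
print(c("long"),c("short"))
pick(die(-.036,.052,0),np.pi/2+DA,.0345)
place("long",-.030,0)
f=eyes.grab_frame("wrist"); save(f,"w_tub1")
E
```

```text
[[93.0, 226.0], [338.0, 250.0], [310.0, 476.0], [63.0, 452.0]] [[342.0, 250.0], [588.0, 273.0], [562.0, 500.0], [314.0, 476.0]]
pick hit False gap 0.225 z [ 0.5085 -0.2214  0.0352] F [-2.3  0.2  7. ]
 lifted gap 0.228
 over tub gap 0.226
 before release gap 0.226 z [0.5195 0.266  0.0602]
 after release 1.001
 t 21.3
```

View pics/w_tub1.png

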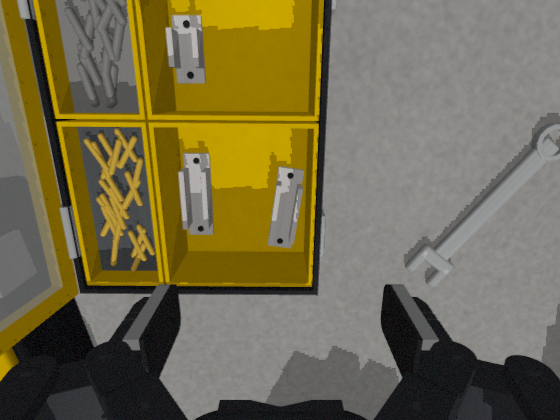

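The first long clip lies upright at the front of the long tub, at (287,207), with the sample at (198,195) and free room between. Next are the second long clip and the three short ones.

```bash
python3 - <<'E'
from h import *
import sys
jobs=[((-.036,0),"long",-.001,0,.033),((.043,.052),"short",-.031,.028,.0345),((.043,-.052),"short",-.031,-.028,.0345)]
for (x,y),n,tx,ty,z in jobs:
    pick(die(x,y,0),np.pi/2+DA,z)
    if gap()<.17: print("LOST"); break
    place(n,tx,ty)
f=eyes.grab_frame("wrist"); save(f,"w_tub2")
E
```

```text
pick hit False gap 0.272 z [ 0.4994 -0.2724  0.0338] F [-2.4  1.5  7.1]
 lifted gap 0.274
 over tub gap 0.273
 before release gap 0.274 z [0.5488 0.264  0.061 ]
 after release 1.001
 t 30.1
pick hit False gap 0.23 z [ 0.5863 -0.2352  0.0351] F [-1.   0.6  5.7]
 lifted gap 0.229
 over tub gap 0.228
 before release gap 0.227 z [0.5095 0.1672 0.0592]
 after release 0.993
 t 38.4
pick hit True gap 0.224 z [ 0.567  -0.3367  0.0352] F [0.1 0.  3.2]
 lifted gap 0.229
 over tub gap 0.224
 before release gap 0.228 z [0.5064 0.1117 0.0606]
 after release 1.002
 t 46.6
```

View pics/w_tub2.png

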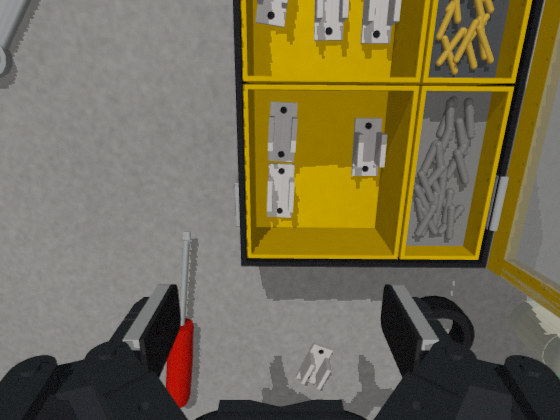

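Both short clips lie upright along the front wall at (282,130) and (280,190), and the long tub holds its three. The last die clip is next, then a fresh look at the bench clip.

```bash
python3 - <<'E'
from h import *
pick(die(.043,0,0),np.pi/2+DA,.033)
if gap()>.17: place("short",0,.028)
p=np.array([.46,-.04,.20]); y=bestyaw(p,0.); env.reach(p,quat(y)); print(y)
f=eyes.grab_frame("wrist"); save(f,"w_clip"); np.savez("clip.npz",**f); print(w2px(f,[.508,-.063,.01]),S()["clock"])
E
```

```text
pick hit False gap 0.271 z [ 0.5773 -0.2867  0.0337] F [-1.5 -1.3  4.3]
 lifted gap 0.264
 over tub gap 0.266
 before release gap 0.267 z [0.542  0.1651 0.0609]
 after release 1.001
 t 54.6
0.0
[[328.14524422 208.45489359]] 55.525
```

View pics/w_clip.png

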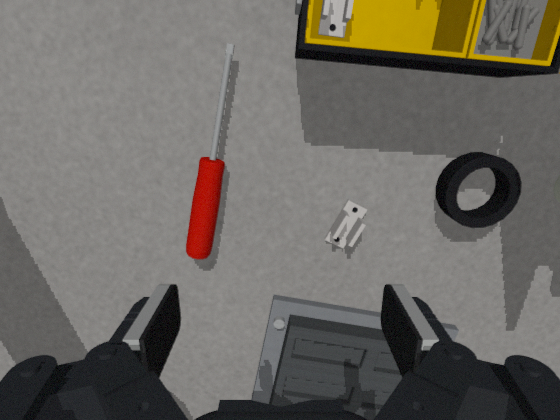

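The bench clip is at about (345,225), with holes at (354,210) and (337,239). Nothing is within finger range.

```bash
python3 - <<'E'
from h import *
f=dict(np.load("clip.npz")); w=px2w(f,[(354,210),(337,239)],.004); c=w.mean(0); d=w[0]-w[1]
print(w.round(4),np.linalg.norm(d)); a=np.arctan2(d[1],d[0])
pick(c,a+np.pi/2,.010)
if gap()>.17: place("short",0,-.029)
else: print("LOST")
p=tub("short",-.05,.06,.30); y=bestyaw(p,CA); env.reach(p,quat(y))
f=eyes.grab_frame("wrist"); save(f,"w_tub3"); print(S()["clock"])
E
```

```text
[[ 0.5348 -0.0665  0.004 ]
 [ 0.5195 -0.098   0.004 ]] 0.03503384196483345
pick hit False gap 0.233 z [ 0.5274 -0.0824  0.0104] F [-0.1 -0.4  5.6]
 lifted gap 0.23
 over tub gap 0.231
 before release gap 0.229 z [0.5375 0.108  0.0609]
 after release 1.003
 t 62.0
62.7833
```

View pics/w_tub3.png

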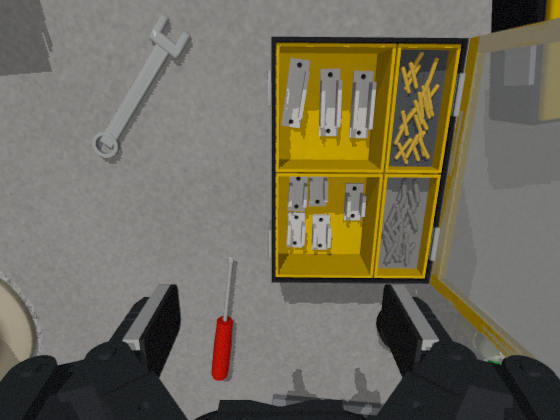

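All are in: long tub 3 at (296,92), (330,102), (362,103); short tub 5 at (298,192), (318,191), (296,230), (321,232), (354,202). All are low and nothing is stacked. Closing the lid.

```bash
python3 - <<'E'
from h import *
import h; h.HINGE=HINGE-CY*.0015
yaw0=np.pi/2+CA; T=1.70
a=tcp_for(lug(T)); up=a+[0,0,.085]
p=S()["position"].copy(); p[2]=up[2]; env.movel(p,velocity=.25)
env.reach(up-CX*.1,quat(yaw0)); env.movel(up,velocity=.2)
print("hit",env.movel(a,velocity=.1,guard=12))
env.close_gripper(60); s=S(); print(gap(),s["contact_force"].round(1),s["position"].round(4),a.round(4))
for t in np.linspace(T,0,13)[1:]:
    env.movel(tcp_for(lug(t)),velocity=.12); s=S(); print(round(t,2),gap(),s["contact_force"].round(1))
    if gap()<.08: print("LOST"); break
print(S()["clock"])
E
```

```text
hit False
0.127 [-2.9 -6.2  2.4] [0.7015 0.1852 0.263 ] [0.7016 0.1866 0.2627]
1.56 0.128 [-0.2 -5.1 -0.3]
1.42 0.133 [-0.7 -5.6 -0.5]
1.27 0.128 [ 0.9 -5.2 -0.7]
1.13 0.129 [-0.5 -5.1 -0.4]
0.99 0.129 [-1.1 -4.2  0.2]
0.85 0.128 [-1.2 -3.3  2.6]
0.71 0.131 [-2.8 -4.2  0.9]
0.57 0.131 [-1.9 -2.4  1.1]
0.43 0.129 [-1.2 -0.3 -0.5]
0.28 0.127 [ 0.5  0.4 -1. ]
0.14 0.127 [0.5 4.8 0.4]
0.0 0.131 [-1.4  4.7  0.4]
71.8917
```

```bash
python3 - <<'E'
from h import *
p=S()["position"].copy(); env.movel(p-[0,0,.003],velocity=.03,guard=8); print(S()["contact_force"].round(1))
env.release(); env.hold(.5); env.movel(p+[0,0,.12],velocity=.2)
f=eyes.grab_frame("wrist"); a=f["frame"][180:420,80:480]
env.set_joints([-1.514,0.313,1.498,0,1.331,-0.223]); env.hold(.5)
t=eyes.grab_frame("top"); s=eyes.grab_frame("side")
bgr=lambda x:cv2.cvtColor(x,cv2.COLOR_RGB2BGR)
c=np.zeros((600,800,3),np.uint8)
c[:300,:400]=cv2.resize(bgr(t["frame"]),(400,300)); c[:300,400:]=cv2.resize(bgr(s["frame"]),(400,300))
c[300:600,:375]=cv2.resize(bgr(t["frame"])[155:255,90:215],(375,300),interpolation=3)
c[300:540,400:]=bgr(a)
cv2.imwrite("pics/final.png",c); print(S()["clock"],S()["contact_force"].round(1))
E
```

```text
[-3.5  3.3  1.7]
77.5083 [ 0.6 -0.2  0.7]
```

View pics/final.png

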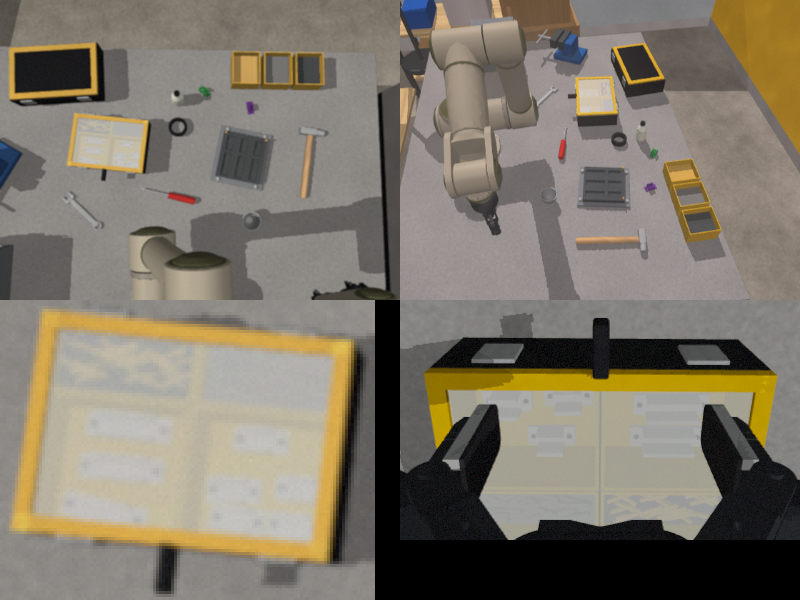

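The lid is shut, its outline matching the start. All cavities are empty, the clips show through the lid in the right tubs, and the bystanders look unmoved.

```bash
python3 - <<'E'
from h import *
t=cv2.cvtColor(eyes.grab_frame("top")["frame"],cv2.COLOR_RGB2GRAY).astype(int); o=cv2.imread("pics/top0.png",0).astype(int)
d=cv2.GaussianBlur(np.abs(t-o).astype(np.float32),(5,5),0)
n,_,st,_=cv2.connectedComponentsWithStats((d>18).astype(np.uint8)); print([x.tolist() for x in st[1:] if x[4]>8])
job.hand_in()
E
```

```text
[[315, 189, 17, 22, 266], [334, 193, 16, 23, 266], [354, 197, 15, 22, 260], [308, 214, 18, 32, 409], [327, 218, 18, 32, 411], [245, 223, 24, 15, 208]]
the job is handed in; nothing more can be done
```

The job is handed in at about 78 s on the robot clock, and my checks found nothing wrong. I opened the lid onto its stop and put the two long clips from the die in the left tub with the long sample. The three short clips from the die and the one from the bench went into the right tub with the short sample. Then I swung the lid shut by its lug and parked the arm clear.

- **Clips:** before shutting the lid I saw 3 clips in the long tub and 5 in the short tub, none stacked.
- **Scene:** comparing top views before and after, only the five emptied cavities and the bench clip's old spot changed. The lid outline and the other things on the bench did not change.
- **Forces and grip:** I saw no grip slip, and no force reading at the points I checked was above about 12 N. One die pick stopped early, less than 1 mm high, on its force guard, and the grasp held.
- **Drops:** each clip fell about 4 cm into its tub, because the open fingers do not fit inside. All landed web down.

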